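# Thread the mirror wiper out of the slatted rack

## Robot

A 6-joint arm with a two-finger parallel gripper is mounted at the origin on the work surface. World frame = base frame: x ahead of the robot, y to its left, z up, the work surface at z = 0. Lengths are in m, angles in degrees, forces in N, time in s.
With the tool pointing down it reaches from about 0.25 to 0.725 m from the base axis. Payload 9.7 kg.
Tool frame: the origin (TCP) lies on the centre line of the jaws, within the pads' length; the fingertips stand bot.nose_length ahead of it and the grasp point (between the pads) lies 11 mm behind it (bot.nose_length is the distance from the TCP to the fingertips, in m); z points along the fingers, y is the line along which they close (so a half turn about z gives the same grasp; the last joint's range is limited). The gripper opens to 85 mm and grips with 20 to 120 N. Pads are 22 mm wide; open, the fingers measure 114 mm over their backs; the gripper's body (76 mm by 85 mm) begins 54 mm behind the grasp point. The pads swing forward as they close: fully open they stand 13 mm farther back than shut.
Start: joints at [0, 4.979, 10.078, 95.1, 0, 90], TCP at [0.55, -0, 0.239] pointing down, gripper open.
Joint ranges: [-179.16, 179.16], [-48.56, 103.87], [-65.8, 70.77], [-126.05, 130.52], [-82.76, 87.17], [-180, 180]. Speed limits (degrees/s): [127.2, 127.2, 147.25, 180, 180, 180].

## Interface

Orientations are given as [roll, pitch, yaw] about the fixed x, y, z axes, in that order (R = Rz(yaw) Ry(pitch) Rx(roll)).
In Python, from workcell import bot gives the robot as it stands. The module is installed in compiled form; this text tells all that it offers.
- The arm moves only by the shell command python3 -m inch 'ROWS' [OPENING] [FORCE]. ROWS is JSON, a list of rows, each a list of 4 numbers: the shift along the world's x, y, z in cm, then the turn about the world's z in degrees. A call has exactly 8 rows; each row is the pose to reach, as a shift and turn from the pose commanded when the call began; what a row does not reach only later rows make up. A row lasts 1/8 s, in which the tool goes at most 62.5 mm and 10.7 degrees, less where a joint would pass 70% of its speed; a pose out of reach is approached as far as the arm can. A call with a gripper value outside its range is refused whole. OPENING is the finger opening in cm, from 0 to 8.54, set as the call begins (- or left out, the last holds). The fingers move at their own pace and stop on an object; FORCE is the grip in N (left out, the last holds). Time passes only in rows, so rows that repeat a pose let the fingers close, or fill a call up. It gives the time, the measured TCP pose, the force, the opening and the grip force at its end, in the units of the state.
- bot.get_obs(): the state, without advancing time (a new reading comes with each control period).
- bot.camera(name): name is "scene" or "side" or "wrist"; returns a dict with "img" (480x640x3 uint8, red, green, blue), "fovy" (degrees; the focal length in pixels is half the picture's height over the tangent of half this angle, whatever the lens; pixels are square), "cx", "cy" (the principal point, pixels), "R" (3x3) and "t" (3): a world point X has camera coordinates R X + t; the wrist camera has in their place "mount" (4x4, takes a point from camera to tool coordinates, whose origin is the TCP and whose axes are the flange's). Camera axes: x right, y down, z forward; pixel columns grow to the right and rows downward; lengths in m; the calibration is good to about 2 mm. The wrist camera is an equidistant fisheye: a pixel r from the principal point sees the ray r / f radians off the axis. A picture is of the moment at which its call begins: read the wrist's pose just before it. There is no depth.
- bot.job_done(): hands the job in; it is judged then, once.
Trained networks look in a picture, given as the dict that the camera call returned (one of the last four; its "shot" number tells which), for a name from the list of things; names that differ only in an ending like _2 or _b are one class to them, and where a whole thing is asked for, a point or a joint stands for the part that bears it (a point fixed in the world has none). Each returns a list of dicts, best first, with "score" (0 to 1); they miss things now and then, are a little off and sometimes report something else, mostly with a low value. They report only what shows in the picture. A call takes as long as a camera call. They do not tell look-alikes from the thing itself.
- bot.find_in(thing, picture): "point" ([column, row] in pixels, amid what is visible of it).
- bot.landmark_of(thing, picture): "point" ([column, row] in pixels: a listed point, or the origin of a listed thing).
The state is a dict: "time": time; "q": joint angles; "qd": joint speeds; "joint_efforts": joint torques, N m; "ee_pos": TCP position; "tcp_rot": TCP orientation; "wrist_force": force on the tool from outside, world axes, zero at the start; "torque": the same for the moment, N m; "opening": finger opening in m; "grasp_force": force on a finger pad.
Only numpy, scipy, OpenCV 4.12 (cv2) and the standard library are available. Lean on these libraries where they do the work, as an engineer would, in place of code of your own. Each camera call takes 0.05 s, during which the arm holds its last target. There are 200 camera calls.

## Task

The mirror is steamed up: take hold of the long wiper bar lying in the stainless rack and bring it up out of the opening between the two slatted ends; it is longer than the opening, so slide it back under the slats at one end, tilt it and thread it up diagonally. Finish while holding it level and still above the rack, at least 6 cm above the slats and touching nothing but the gripper; do not let go. Leave the soap pump, the tin and the nail clipper standing where they are.

Things in the scene. Friction and masses are not known exactly. Their poses are not given: they have to be found in the camera images.
- rack: fixed stainless rack on the marble, 340 (its x) x 156 (y) x 62 mm high; origin at the centre of its underside, z up. Tray floor's top at z = 4 mm; clear inside for x = -166 to 166, y = -70 to 70 mm; end walls full height, side walls 20 mm high, with side rails at z = 54 to 62 mm. Cross slats at z = 56 to 62 mm roof both ends
- rack_opening (a point): centre of the opening between the two slatted ends, level with the slat tops (62 mm above the rack's underside), axes as the rack's. Opening: x = -75 to 75 mm, y = -70 to 70 mm; from |x| = 75 mm outwards lie the 11 mm wide slats with gaps up to 11 mm
- wiper_mid (a point): centre, 12 mm above the underside, of the loose mirror wiper: straight plastic bar on two rubber lips, 0.12 kg, 220 (its x) x 16 (y) mm, 17 mm high, 24 mm over the middle 100 mm, where a 14 mm wide grip ridge tops it; z up. Starts on the tray floor roughly along the rack's x, both ends under the slats, middle showing in the opening
- wiper_end_a (a point): the wiper's +x end (110 mm from wiper_mid along its x, same height on the bar)
- wiper_end_b (a point): the wiper's -x end (110 mm from wiper_mid along its -x)
- pump: bystander: round soap pump bottle, 64 mm across, 160 mm high, loose on the marble beside the rack; origin at the centre of its underside
- tin: bystander: flat round aluminium tin, 68 mm across, 26 mm high, loose on the marble beside the rack; origin at the centre of its underside
- clipper: bystander: nail clipper, 58 x 12 x 12 mm, loose on the marble; origin at the centre of its underside
Mind the look-alikes: they are no part of the job. What is meant by the part that bears wiper_mid is not pink, and is the larger of those in its own colour.

How it is judged:
By the outcome, as a careful person would: the job done as asked, in the order asked, and still so for the second after the job is handed in, while the arm keeps its last pose, push and grip.
It also fails if it takes over 40 s, if anything falls off the work surface, if the arm or the gripper's body presses on something with over 40 N, if the wrist force passes 120 N, or if a joint passes its speed limit or range.

## Working session

There is one attempt and no reset: what is moved stays moved. The work goes in short steps, Python scripts to look and compute and a shell command to move; the robot and the scene stay as the last step left them, time stands still between calls to the robot, and variables do not carry over. Pictures are saved under pics/ and viewed, at most 10 in all, crops included, and the job is handed in when it is done.

```bash
mkdir -p pics; cat > h.py <<'E'
import numpy as np,cv2
from workcell import bot
def ray(c,u,v):
    f=240/np.tan(np.radians(c["fovy"]/2)); R=np.array(c["R"]);t=np.array(c["t"])
    return -R.T@t, R.T@np.array([(u-c["cx"])/f,(v-c["cy"])/f,1])
def atz(c,p,z):
    o,d=ray(c,*p); return o+d*(z-o[2])/d[2]
def tri(c1,p1,c2,p2):
    A=[];b=[]
    for c,p in((c1,p1),(c2,p2)):
        o,d=ray(c,*p);d/=np.linalg.norm(d);P=np.eye(3)-np.outer(d,d);A.append(P);b.append(P@o)
    return np.linalg.lstsq(np.vstack(A),np.hstack(b),rcond=None)[0]
def proj(c,X):
    f=240/np.tan(np.radians(c["fovy"]/2));x=np.array(c["R"])@X+np.array(c["t"]);return [f*x[0]/x[2]+c["cx"],f*x[1]/x[2]+c["cy"]]
def save(c,n): cv2.imwrite("pics/"+n,cv2.cvtColor(c["img"],cv2.COLOR_RGB2BGR))
E
python3 - <<'E'
from h import *
np.set_printoptions(precision=3,suppress=True)
print(bot.nose_length,bot.get_obs()["time"])
for n in("scene","side"):
    c=bot.camera(n);save(c,n+"0.png");print(n,np.round(-np.array(c["R"]).T@c["t"],3))
    for th,z in(("rack",0),("rack_opening",.062),("wiper_mid",.016),("wiper_end_a",.016),("pump",0),("tin",0),("clipper",0)):
        for d in bot.landmark_of(th,c)[:4]: print(th,np.round(d["point"],1),round(d["score"],2),atz(c,d["point"],z)[:2])
E
```

```text
0.008 0.0
scene [ 1.263 -0.077  0.975]
rack [298.1 282.5] 0.74 [ 0.588 -0.052]
rack_opening [307.6 265.4] 0.95 [ 0.591 -0.032]
wiper_mid [159.7 344.9] 0.86 [ 0.717 -0.324]
wiper_mid [419.  333.7] 0.77 [0.741 0.171]
wiper_mid [301.6 281.7] 0.75 [ 0.598 -0.045]
wiper_end_a [291.9 241.6] 0.98 [ 0.49  -0.058]
wiper_end_a [181.  400.4] 0.97 [ 0.832 -0.278]
wiper_end_a [459.4 327.6] 0.95 [0.735 0.252]
wiper_end_a [142.2 306.7] 0.74 [ 0.628 -0.365]
pump [456.2 269.9] 0.76 [0.587 0.287]
tin [172.  278.2] 0.61 [ 0.552 -0.315]
tin [292.  241.9] 0.39 [ 0.478 -0.058]
clipper [174.9 279.4] 0.67 [ 0.556 -0.309]
clipper [175.1 233.6] 0.51 [ 0.43  -0.316]
side [ 0.269 -0.635  0.598]
rack [343. 277.] 0.88 [ 0.586 -0.04 ]
rack_opening [346.6 250.7] 0.8 [ 0.593 -0.041]
wiper_mid [358.8 198.1] 0.87 [0.737 0.169]
wiper_mid [507.6 352.5] 0.62 [ 0.723 -0.324]
wiper_mid [351.5 266.9] 0.55 [ 0.606 -0.038]
wiper_end_a [394.2 248.5] 0.93 [ 0.708 -0.027]
wiper_end_a [341.3 181.2] 0.82 [0.737 0.256]
wiper_end_a [535.  316.3] 0.7 [ 0.817 -0.286]
wiper_end_a [297.8 290.8] 0.68 [ 0.488 -0.053]
pump [282.9 195.5] 0.59 [0.594 0.285]
tin [405.3 388.1] 0.78 [ 0.554 -0.3  ]
clipper [335.1 425.4] 0.68 [ 0.434 -0.308]
```

View pics/scene0.png

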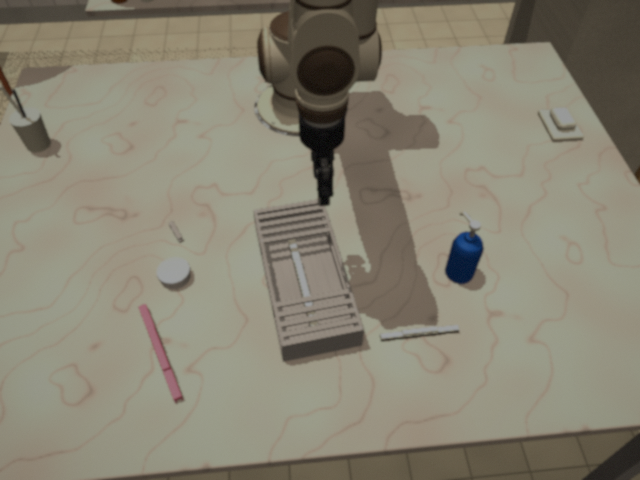

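View pics/side0.png

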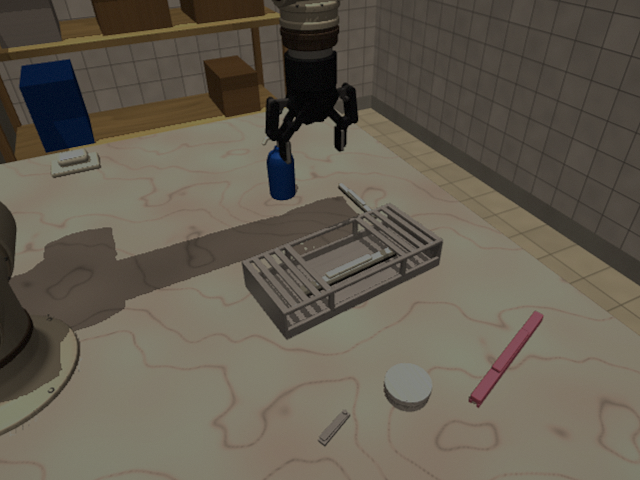

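The scene view has three candidates:
- White bar in the rack, at about scene (302,282) and side (352,267). Its ends are about 220 mm apart.
- White bar on the marble at scene (419,333), about 160 mm long.
- Pink bar at scene (160,345).

The bar in the rack fits: it is not pink and is the larger of the two white ones. I'll confirm that in an enlarged crop.

```bash
python3 - <<'E'
from h import *
c=bot.camera("scene")
im=cv2.cvtColor(c["img"],cv2.COLOR_RGB2BGR)[195:375,235:475]
cv2.imwrite("pics/crop1.png",cv2.resize(im,None,fx=3.3,fy=3.3,interpolation=cv2.INTER_CUBIC))
o=bot.get_obs();print(o["tcp_rot"],o["opening"],o["q"])
w=bot.camera("wrist");save(w,"w0.png");print(w["mount"],w["fovy"])
E
```

```text
[1.79995271e+02 1.68603087e-03 8.99996450e+01] 0.08535501918162484 [ 5.00696129e-04  4.97708094e+00  1.00793762e+01  9.50975661e+01
 -1.68610149e-03  9.00008555e+01]
[[ 9.29219050e-04 -9.61531312e-01 -2.74693779e-01  6.90967301e-02]
 [ 9.99999553e-01  9.41469255e-04  8.72479384e-05 -7.43171977e-04]
 [ 1.74724123e-04 -2.74693737e-01  9.61531757e-01 -1.33499969e-01]
 [ 0.00000000e+00  0.00000000e+00  0.00000000e+00  1.00000000e+00]] 65.70646984690485
```

View pics/crop1.png

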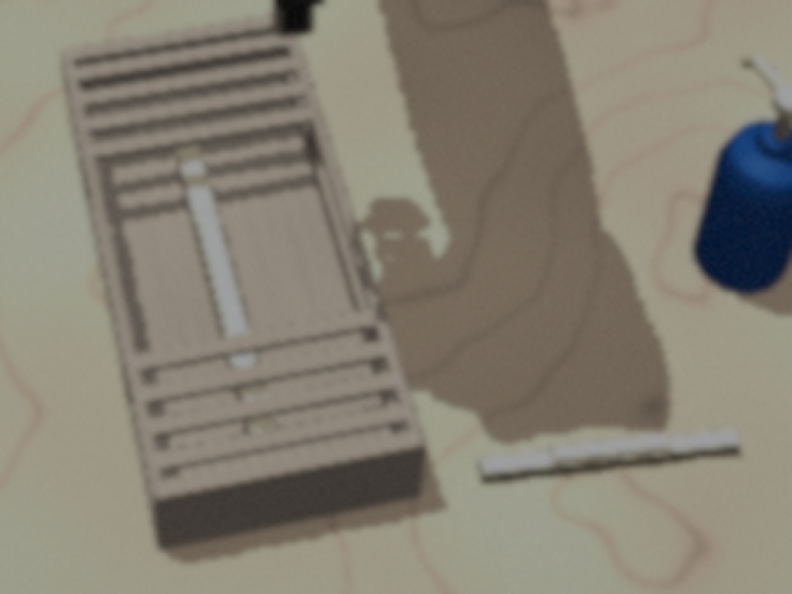

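View pics/w0.png

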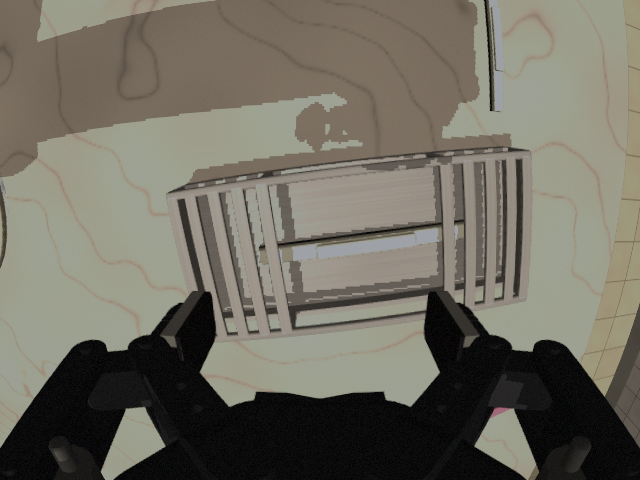

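The crop confirms it. The long white bar lies in the rack with both ends under slats, and the shorter white bar lies loose on the marble. In the wrist view the bar runs (265,255)-(462,230), its ridge (318,248)-(415,238), and the rack's top corners are (168,195), (530,152), (527,300) and (217,340).

```bash
cat >> h.py <<'E'
from scipy.spatial.transform import Rotation as Ro
def watz(w,o,p,z):
    f=240/np.tan(np.radians(w["fovy"]/2));d=np.array([p[0]-w["cx"],p[1]-w["cy"]]);r=np.hypot(*d);a=r/f
    v=np.r_[np.sin(a)*d/max(r,1e-9),np.cos(a)];M=np.array(w["mount"]);T=Ro.from_euler("xyz",o["tcp_rot"],degrees=True).as_matrix()
    D=T@M[:3,:3]@v;O=T@M[:3,3]+o["ee_pos"];return (O+D*(z-O[2])/D[2])[:2]
E
python3 - <<'E'
from h import *
np.set_printoptions(precision=4,suppress=True)
o=bot.get_obs();w=bot.camera("wrist");c=bot.camera("scene")
def rep(n,P):
    P=np.array(P);e1=(P[0]+P[3])/2;e2=(P[1]+P[2])/2;d=e2-e1;print(n,"centre",P.mean(0),"yaw",np.degrees(np.arctan2(d[1],d[0])),"L",np.hypot(*d))
rep("wrist",[watz(w,o,p,.062) for p in((168,195),(530,152),(527,300),(217,340))])
rep("scene",[atz(c,p,.062)[:2] for p in((324.4,200.5),(362.9,329.2),(282.9,345.6),(254.1,212.3))])
a=watz(w,o,(318,248),.028);b=watz(w,o,(415,238),.028);print("ridge",a,b,(a+b)/2,np.degrees(np.arctan2(*(b-a)[::-1])),np.hypot(*(b-a)))
for th,z in(("rack_opening",.062),("wiper_mid",.016),("wiper_end_a",.016)):
    for d in bot.landmark_of(th,w)[:4]: print(th,d["point"],d["score"],watz(w,o,d["point"],z))
E
```

```text
wrist centre [ 0.5927 -0.0367] yaw 7.222477579138482 L 0.32819597965684333
scene centre [ 0.592  -0.0371] yaw 7.078920050945717 L 0.3311493627524682
ridge [ 0.5479 -0.0439] [ 0.6439 -0.0337] [ 0.5959 -0.0388] 6.056694585798632 0.09653951512061168
rack_opening [362.0, 252.3] 0.68 [ 0.587  -0.0368]
wiper_mid [496.9, 36.7] 0.91 [0.7306 0.177 ]
wiper_mid [363.6, 243.0] 0.74 [ 0.5939 -0.0426]
wiper_end_a [498.2, 109.5] 0.9 [0.7315 0.0991]
wiper_end_a [469.0, 227.5] 0.68 [ 0.7064 -0.0259]
wiper_end_a [258.0, 252.5] 0.61 [ 0.4864 -0.0529]
wiper_end_a [364.4, 251.9] 0.49 [ 0.5951 -0.0521]
```

```bash
python3 -m inch '[[2,-1,-1,-10.5],[4,-2,-2,-21],[6,-3,-4,-31.5],[8.1,-3.6,-6,-42],[8.1,-3.6,-8,-52.5],[8.1,-3.6,-9,-63],[8.1,-3.6,-10,-73.5],[8.1,-3.6,-10,-83.5]]' 5 30; python3 - <<'E'
from h import *
np.set_printoptions(precision=4,suppress=True)
o=bot.get_obs();w=bot.camera("wrist");save(w,"w1.png");print(o["ee_pos"],o["tcp_rot"],o["q"])
for th,z in(("rack_opening",.062),("wiper_mid",.016),("wiper_end_a",.016)):
    for d in bot.landmark_of(th,w)[:4]: print(th,d["point"],d["score"],watz(w,o,d["point"],z))
E
```

```text
time: 2.15
ee_pos: [0.6306, -0.036, 0.1381]
tcp_rot: [-180.0, 0.1, 6.2]
wrist_force: [-0.2, -0.1, 0.1]
opening: 0.0499
grasp_force: 0.0
[ 0.6306 -0.036   0.1381] [-179.9815    0.0982    6.164 ] [ -3.2658  15.5034  10.9286  85.525    0.0021 170.5702]
rack_opening [312.0, 308.9] 0.89 [ 0.5897 -0.0362]
wiper_mid [324.2, 271.8] 0.89 [ 0.5975 -0.0436]
wiper_mid [638.3, 161.2] 0.84 [ 0.7262 -0.3188]
wiper_mid [75.0, 78.3] 0.83 [0.7319 0.1681]
wiper_end_a [639.0, 268.6] 0.86 [ 0.6247 -0.3609]
wiper_end_a [322.3, 116.9] 0.84 [ 0.7082 -0.03  ]
wiper_end_a [154.9, 71.9] 0.82 [0.7339 0.094 ]
wiper_end_a [14.8, 87.2] 0.74 [0.7295 0.2413]
```

View pics/w1.png

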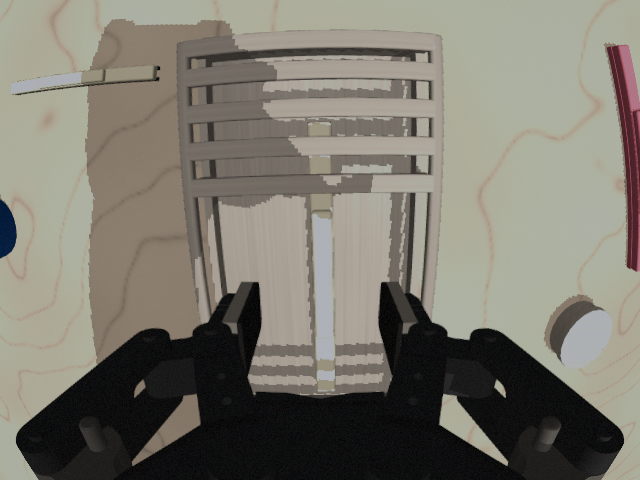

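The bar lies between the fingers, ridge (322,212)-(325,355), about 3 mm to the right of the jaw centre. I'll descend and grip.

```bash
python3 -m inch '[[0,-0.3,-3,0.3],[0,-0.3,-6,0.3],[0,-0.3,-8,0.3],[0,-0.3,-9.5,0.3],[0,-0.3,-11,0.3],[0,-0.3,-11.6,0.3],[0,-0.3,-11.9,0.3],[0,-0.3,-11.9,0.3]]' 4.5 && python3 -m inch '[[0,0,0,0],[0,0,0,0],[0,0,0,0],[0,0,0,0],[0,0,0,0],[0,0,0,0],[0,0,0.2,0],[0,0,0.3,0]]' 0.5 25
```

```text
time: 3.35
ee_pos: [0.6312, -0.039, 0.0207]
tcp_rot: [180.0, -0.0, 6.8]
wrist_force: [-1.1, -0.4, -0.0]
opening: 0.045
grasp_force: 0.0
time: 4.35
ee_pos: [0.6307, -0.039, 0.0229]
tcp_rot: [-180.0, 0.0, 6.8]
wrist_force: [0.4, -0.2, -0.8]
opening: 0.0151
grasp_force: 26.4
```

```bash
python3 -m inch '[[-1,-0.1,0,0],[-2,-0.25,0,0],[-3,-0.35,0,0],[-4,-0.5,0,0],[-5.2,-0.65,0,0],[-5.2,-0.65,0.5,0],[-5.2,-0.65,1.5,0],[-5.2,-0.65,1.8,0]]' && python3 -m inch '[[0,0,0.4,0],[0,0,0.8,0],[0,0,1.2,0],[0,0,1.5,0],[0,0,1.8,0],[0,0,2.0,0],[0,0,2.1,0],[0,0,2.1,0]]'; python3 - <<'E'
from h import *
c=bot.camera("side");save(c,"s1.png")
cv2.imwrite("pics/s1c.png",cv2.resize(cv2.imread("pics/s1.png")[130:370,210:490],None,fx=2.5,fy=2.5,interpolation=cv2.INTER_CUBIC))
E
```

```text
time: 5.35
ee_pos: [0.5799, -0.0455, 0.0426]
tcp_rot: [180.0, -0.1, 6.8]
wrist_force: [-0.6, -0.1, -1.5]
opening: 0.0146
grasp_force: 26.4
time: 6.35
ee_pos: [0.5789, -0.0455, 0.0623]
tcp_rot: [-180.0, 0.0, 6.8]
wrist_force: [-0.2, -0.4, -3.4]
opening: 0.0154
grasp_force: 25.4
```

View pics/s1c.png

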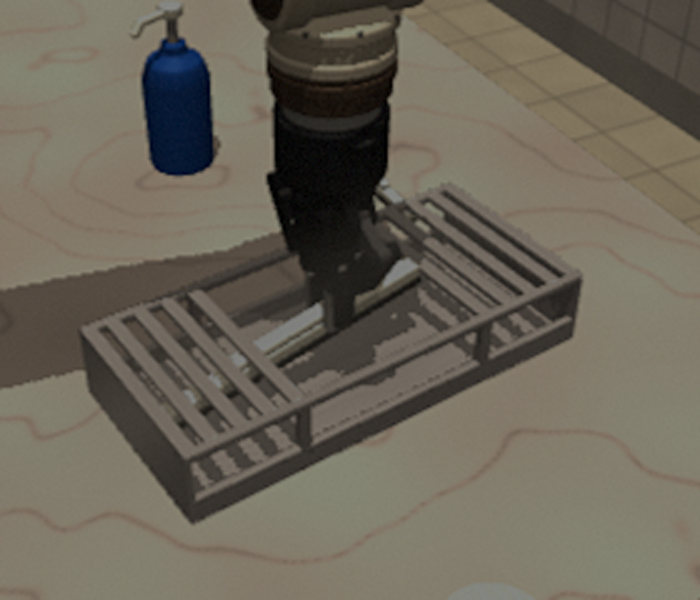

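The bar is pivoting as planned: its b end at (195,400) stays under the near slats, and its a end at (415,270) is rising short of the far slats. I'll raise it a little more.

```bash
python3 -m inch '[[0,0,0.1,0],[0,0,0.2,0],[0,0,0.3,0],[0,0,0.4,0],[0,0,0.4,0],[0,0,0.4,0],[0.05,0,0.3,0],[0.05,0,0.3,0]]'; python3 - <<'E'
from h import *
np.set_printoptions(precision=4,suppress=True)
s=bot.camera("side");c=bot.camera("scene")
a=[d["point"] for d in bot.landmark_of("wiper_end_a",s)];b=[d["point"] for d in bot.landmark_of("wiper_end_a",c)]
for p in a:
  for q in b:
    X=tri(s,p,c,q)
    e=np.hypot(*(np.array(proj(s,X))-p))+np.hypot(*(np.array(proj(c,X))-q))
    if e<6: print(X,e)
im=cv2.imread
save(s,"s2.png");save(c,"c2.png")
A=cv2.resize(cv2.imread("pics/s2.png")[170:350,230:460],None,fx=2.4,fy=2.4);cv2.imwrite("pics/s2c.png",A)
E
```

```text
time: 7.4
ee_pos: [0.5797, -0.0455, 0.0655]
tcp_rot: [180.0, -0.0, 6.8]
wrist_force: [-0.0, 0.1, -1.2]
opening: 0.0148
grasp_force: 25.4
[ 0.6236 -0.3648  0.0109] 0.06057501353698852
[ 0.825  -0.2807  0.0112] 2.283913210038369
[ 0.658  -0.0297  0.0811] 1.6349223011296519
```

View pics/s2c.png

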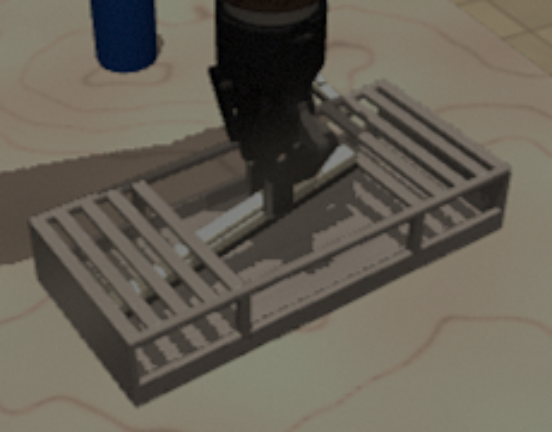

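The a end is at z ≈ 81 mm, with its underside about 7 mm above the slat tops, and the tilt is about 15°. Next I'll thread the bar along its own axis and then lift.

```bash
python3 -m inch '[[1.2,0.15,0.31,0],[2.4,0.3,0.63,0],[3.6,0.44,0.94,0],[4.8,0.59,1.25,0],[6,0.74,1.56,0],[7.2,0.88,1.88,0],[8.4,1.03,2.2,0],[9.5,1.17,2.5,0]]'; python3 -m inch '[[0.2,0,0.05,0],[0.2,0,0.05,0],[0.2,0,0.4,0],[0.2,0,0.8,0],[0.2,0,1.2,0],[0.2,0,1.6,0],[0.2,0,2.0,0],[0.2,0,2.0,0]]'; python3 - <<'E'
from h import *
save(bot.camera("side"),"s3.png")
E
```

```text
time: 8.6
ee_pos: [0.6758, -0.0335, 0.0904]
tcp_rot: [180.0, -0.0, 6.8]
wrist_force: [-0.3, -0.1, -0.6]
opening: 0.015
grasp_force: 25.4
time: 9.6
ee_pos: [0.6767, -0.0338, 0.1108]
tcp_rot: [180.0, -0.0, 6.8]
wrist_force: [-0.1, -0.1, -0.6]
opening: 0.0148
grasp_force: 25.4
```

View pics/s3.png

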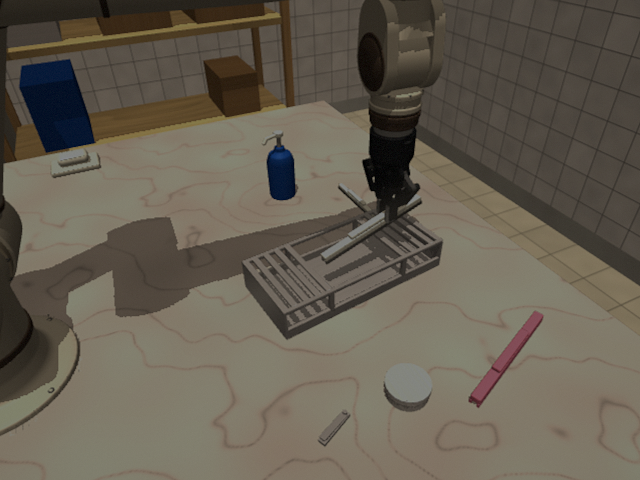

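The bar is out of the opening, with its b end at (325,258) free above the rack. I'll raise it, centre it, and press it lightly down onto the slat tops so it pivots level.

```bash
python3 -m inch '[[0,0,1,0],[0,0,2,0],[-1,-0.1,3,0],[-2.5,-0.3,3,0],[-4,-0.5,3,0],[-5.5,-0.7,3,0],[-6.7,-0.8,3,0],[-6.7,-0.8,3,0]]' && python3 -m inch '[[0,0,-1,0],[0,0,-2,0],[0,0,-2.6,0],[0,0,-3.2,0],[0,0,-3.8,0],[0,0,-4.4,0],[0,0,-4.8,0],[0,0,-5.0,0]]' && python3 -m inch '[[0,0,-0.3,0],[0,0,-0.6,0],[0,0,-0.8,0],[0,0,-1.0,0],[0,0,-1.2,0],[0,0,-1.2,0],[0,0,-1.2,0],[0,0,-1.2,0]]'
```

```text
time: 10.65
ee_pos: [0.6089, -0.0419, 0.141]
tcp_rot: [180.0, -0.0, 6.8]
wrist_force: [0.4, 0.9, -0.7]
opening: 0.0152
grasp_force: 25.4
time: 11.65
ee_pos: [0.6113, -0.0417, 0.0911]
tcp_rot: [180.0, -0.2, 6.8]
wrist_force: [6.9, 1.1, 3.4]
opening: 0.0158
grasp_force: 26.0
time: 12.65
ee_pos: [0.6094, -0.0418, 0.0794]
tcp_rot: [180.0, -0.0, 6.8]
wrist_force: [-2.4, 0.8, 9.5]
opening: 0.0156
grasp_force: 26.9
```

```bash
python3 -m inch '[[0,0,1,0],[0,0,2.5,0],[0,0,4.5,0],[0,0,6.5,0],[0,0,8.5,0],[0,0,10,0],[0,0,10,0],[0,0,10,0]]'; python3 - <<'E'
from h import *
np.set_printoptions(precision=4,suppress=True)
s=bot.camera("side");c=bot.camera("scene")
a=[d["point"] for t in("wiper_end_a","wiper_end_b") for d in bot.landmark_of(t,s)];b=[d["point"] for t in("wiper_end_a","wiper_end_b") for d in bot.landmark_of(t,c)]
for p in a:
  for q in b:
    X=tri(s,p,c,q)
    e=np.hypot(*(np.array(proj(s,X))-p))+np.hypot(*(np.array(proj(c,X))-q))
    if e<6 and X[2]>.1: print(X,e,p,q)
save(s,"s4.png")
cv2.imwrite("pics/s4c.png",cv2.resize(cv2.imread("pics/s4.png")[90:330,210:490],None,fx=2.5,fy=2.5))
E
```

```text
time: 13.65
ee_pos: [0.6093, -0.0418, 0.1775]
tcp_rot: [-180.0, 0.1, 6.8]
wrist_force: [0.4, 0.7, -1.5]
opening: 0.0149
grasp_force: 25.8
[ 0.6893 -0.033   0.1767] 1.2719500199117695 [394.6, 181.7] [311.2, 271.1]
[ 0.6893 -0.033   0.1767] 1.2719500199117695 [394.6, 181.7] [311.2, 271.1]
[ 0.65   -0.0301  0.1218] 1.4213811026558123 [372.9, 212.7] [311.2, 271.1]
[ 0.65   -0.0301  0.1218] 1.4213811026558123 [372.9, 212.7] [311.2, 271.1]
[ 0.6893 -0.033   0.1767] 1.2719500199117695 [394.6, 181.7] [311.2, 271.1]
[ 0.6893 -0.033   0.1767] 1.2719500199117695 [394.6, 181.7] [311.2, 271.1]
[ 0.65   -0.0301  0.1218] 1.4213811026558123 [372.9, 212.7] [311.2, 271.1]
[ 0.65   -0.0301  0.1218] 1.4213811026558123 [372.9, 212.7] [311.2, 271.1]
```

View pics/s4c.png

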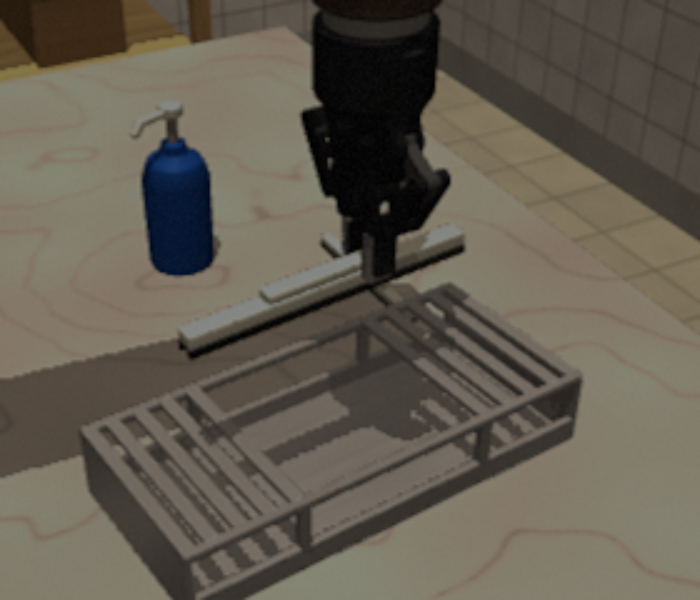

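The bar is held above the rack: b end near crop (183,338), a end near (463,240). I'll check how level it is.

```bash
python3 - <<'E'
from h import *
np.set_printoptions(precision=4,suppress=True)
o=bot.get_obs();s=bot.camera("side")
y=np.radians(o["tcp_rot"][2]);n=np.array([-np.sin(y),np.cos(y),0]);P=np.array(o["ee_pos"])-.008*n
def pl(x,yy,P=P):
    p=(210+x/2.5,90+yy/2.5);O,D=ray(s,*p);return O+D*(n@(P-O))/(n@D)
# near-side bottom edge of white: b lower front corner, a lower corner; top edge
for q in (((190,349),(464,247)),((186,334),(464,232))):
    A,B=pl(*q[0]),pl(*q[1]);d=B-A;print(A,B,np.linalg.norm(d),np.degrees(np.arcsin(d[2]/np.linalg.norm(d))))
g=s["img"][90:330,210:490].astype(int).sum(2)
# white top-edge fit: columns on the non-ridge ends and bar
pts=[]
for x in list(range(76,103))+list(range(170,184)):
    col=g[:,x];r=np.where((col>420)&(np.arange(240)>85)&(np.arange(240)<142))[0]
    if len(r): pts.append((x,r.min(),r.max()))
print(pts[::3])
E
```

```text
[ 0.4705 -0.0664  0.1658] [ 0.6888 -0.0404  0.1656] 0.21985441571798367 -0.03860137764925479
[ 0.4685 -0.0666  0.178 ] [ 0.6876 -0.0405  0.1781] 0.22056274562524542 0.03114598213121778
[]
```

The bar is level to about 0.1°, measures 220 mm, and clears the slats by about 10 cm. I'll hold briefly and hand the job in.

```bash
python3 -m inch '[[0,0,0,0],[0,0,0,0],[0,0,0,0],[0,0,0,0],[0,0,0,0],[0,0,0,0],[0,0,0,0],[0,0,0,0]]' && python3 -c "
from workcell import bot
print(bot.job_done())"
```

```text
time: 15.0
ee_pos: [0.6095, -0.0418, 0.1783]
tcp_rot: [-180.0, -0.0, 6.8]
wrist_force: [-0.1, 0.4, -0.5]
opening: 0.0154
grasp_force: 25.8
the job is handed in; nothing more can be done
None
```

The wiper bar is out of the rack and held level and still about 10 cm above the slats; the pump, tin and clipper were never approached, and I handed the job in at 15 s.

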